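# Close the coffee caddy's canisters and raise its handle

## Task

Get the coffee caddy ready to carry: press the popped-up lids of the two round canisters down until they snap fully home, but leave the square canister's lid popped up, since its fresh beans still have to vent. Then, once both lids are down, swing the carry handle up until it seats upright. Leave the mug, jar and spoon where they are.

Things in the scene. Friction and masses are not known exactly. Their poses are not given: they have to be found in the camera images.
- caddy: open wooden tray standing fixed on the counter, 110 mm (own x) by 304 mm (own y), walls 36 mm high, floor 8 mm; origin under its centre on the counter. The three canisters stand in it in one row along its y axis, at y = -90, 0 and +90 mm, in any order. A steel bracket at each end carries the handle
- can_tall: tall round white canister with a plain steel push-down lid, fixed in the tray: body 70 mm across, 116 mm high, lid 72 mm across and 12 mm thick; origin at the centre of its underside, 8 mm above the counter
- can_short: short round white canister, the same but 94 mm high; origin likewise
- can_square: square white canister, 68 x 68 mm, 105 mm high, with a square steel lid 70 mm wide and 12 mm thick; origin likewise. Its lid is popped up and is to stay so
- lid_tall (a joint): push-down travel of the tall round canister's lid, m: 0 = popped up (16 mm of the lid's clear plug with black gaskets shows under it), 0.016 = fully home on the rim. Slides straight down only. A detent resists with up to about 8 N in the first 9 mm, then snaps the lid down by itself; let go before about 9 mm and it springs back up
- lid_tall_top (a point): centre of the flat top face of the tall round canister's lid; 152 mm above the counter when popped up, 136 mm when home
- lid_short (a joint): push-down travel of the short round canister's lid, m: 0 = popped up (16 mm of the lid's clear plug with black gaskets shows under it), 0.016 = fully home on the rim. Slides straight down only. A detent resists with up to about 8 N in the first 9 mm, then snaps the lid down by itself; let go before about 9 mm and it springs back up
- lid_short_top (a point): centre of the flat top face of the short round canister's lid; 130 mm above the counter when popped up, 114 mm when home
- lid_square (a joint): push-down travel of the square canister's lid, m: 0 = popped up (16 mm of the lid's clear plug with black gaskets shows under it), 0.016 = fully home on the rim. Slides straight down only. A detent resists with up to about 8 N in the first 9 mm, then snaps the lid down by itself; let go before about 9 mm and it springs back up
- lid_square_top (a point): centre of the flat top face of the square canister's lid; 141 mm above the counter when popped up, 125 mm when home
- handle (a joint): swing of the carry handle, rad: 0 = leaning out over the tray's -x side (to the robot), 45 degrees up; grows as it rises; 0.785 = upright over the canisters, on its end stop. Light friction holds it (1 to 2 N at the grip); from 0.43 to 0.64 a detent resists (about 4 N), past about 0.69 it pulls it upright and holds it. Pushed level it can bind: follow its arc, rising with it
- handle_grip (a point): centre of the handle's wooden grip: a round bar 20 mm thick, 130 mm long, parallel to the tray's y axis, 150 mm from the hinge line; steel rods 8 mm thick go on from it to the arms at the tray's ends (y = -163 and +163 mm)
- handle_hinge (a point): middle of the handle's hinge line, over the tray's centre, 56 mm above the counter; the line is parallel to the tray's y axis
- mug: black mug, 82 mm across, 90 mm high, loose bystander; origin at its underside
- jar: amber glass jar with a brass cap, 72 mm across, 110 mm high, loose bystander; origin at its underside
- spoon: steel spoon lying on the counter, loose bystander; origin at its underside

How it is judged:
By the outcome, as a careful person would: the job done as asked, in the order asked, and still so for the second after the job is handed in, with the robot touching nothing.
It also fails if it takes over 48 s, if anything falls off the work surface, if the arm or the gripper's body presses on something with over 40 N, if the wrist force passes 120 N, or if a joint passes its speed limit or range.

## Robot

A 7-joint arm with a two-finger parallel gripper is mounted at the origin on the work surface. World frame = base frame: x ahead of the robot, y to its left, z up, the work surface at z = 0. Lengths are in m, angles in rad, forces in N, time in s.
With the tool pointing down it reaches from about 0.425 to 0.95 m from the base axis. Payload 4.7 kg.
Tool frame: the origin (TCP) lies on the front face of the gripper's body, between the roots of the fingers; the fingertips stand 73 mm ahead of it and the grasp point (between the pads) lies 54 mm ahead of it (grasp_offset is the z of the grasp point in the tool frame, in m); z points along the fingers, y is the line along which they close (so a half turn about z gives the same grasp; the last joint's range is limited). The gripper opens to 85 mm and grips with 20 to 120 N. Pads are 22 mm wide; open, the fingers measure 114 mm over their backs; the gripper's body (76 mm by 85 mm) begins 54 mm behind the grasp point. The pads swing forward as they close: fully open they stand 13 mm farther back than shut.
Start: joints at [-1.318, 0.469, -0.049, 1.532, 0.024, 1.141, -0.082], TCP at [0.188, 0.648, 0.304] pointing down, gripper open.
Joint ranges: [-2.59, 2.59], [-0.33, 1.99], [-1.39, 1.29], [0.1, 2.45], [-1.04, 4.18], [0.21, 1.99], [-2.66, 2.66]. Speed limits (rad/s): [2.57, 2.57, 3.14, 3.14, 3.14, 3.14, 3.14].

## Interface

Orientations are given as [roll, pitch, yaw] about the fixed x, y, z axes, in that order (R = Rz(yaw) Ry(pitch) Rx(roll)).
In Python, from rig import reach, move_linear, move_joints, grip, hold, inverse_kinematics, get_image, camera_model, MotionError, sign_off, read_time, read_joint_pos, read_qvel, read_effort, read_tcp_pos, read_orientation, read_contact_force, read_wrist_torque, read_opening, read_grip_force, grasp_offset gives the robot as it stands. Calls block until the motion is done:
- reach(position, orientation): joint-space move of the TCP to a pose.
- move_linear(position, orientation=None, feed=0.15, threshold=None): straight line of the TCP; orientation=None keeps the orientation; feed is the mean speed in m/s. With threshold (N) it stops when the force on the tool has changed by that much, and returns True; else False.
- move_joints(angles): joint-space move.
- grip(opening, f_grip=None): finger opening in m; f_grip is the grip in N (None keeps the last); returns when the fingers have stopped.
- hold(seconds).
- inverse_kinematics(position, orientation): joint angles nearest the present ones, or None.
- get_image(name): name is "side" or "top"; returns (picture, depth): 400x640x3 uint8, red, green, blue; 400x640 float32, m along the optical axis (not along the pixel's ray), 0 where there is no reading.
- camera_model(name): a dict with "mtx" (3x3 intrinsics, pixels), "k1" (the pictures are not rectified: a ray, as slopes to the right and down, at radius r is drawn at 1 + k1 r^2 times it, then the intrinsics apply), "R" (3x3) and "t" (3): a world point X has camera coordinates R X + t. Camera axes: x right, y down, z forward; pixel columns grow to the right and rows downward; lengths in m; the calibration is good to about 2 mm. A picture is of the moment at which its call begins. camera_model takes no time and is no camera call.
A pose or a line that the arm cannot do raises MotionError and nothing moves.
- sign_off(): hands the job in; it is judged then, once.
Readings, each from a call of its own:
- read_time(): time.
- read_joint_pos(): joint angles.
- read_qvel(): joint speeds.
- read_effort(): joint torques, N m.
- read_tcp_pos(): TCP position.
- read_orientation(): TCP orientation.
- read_contact_force(): force on the tool from outside, world axes, zero at the start.
- read_wrist_torque(): the same for the moment, N m.
- read_opening(): finger opening in m.
- read_grip_force(): force on a finger pad.
Only numpy, scipy, OpenCV 4.12 (cv2) and the standard library are available. Lean on these libraries where they do the work, as an engineer would, in place of code of your own. Each camera call takes 0.05 s, during which the arm holds its last target. There are 200 camera calls.

## Working session

There is one attempt and no reset: what is moved stays moved. The work goes in short steps, each a Python script; the robot and the scene stay as the last script left them, time stands still between calls to the robot, and variables do not carry over. Pictures are saved under pics/ and viewed, at most 10 in all, crops included, and the job is handed in when it is done.

```bash
mkdir -p pics; cat > h.py <<'E'
import numpy as np, cv2
from rig import *
def world(name, depth):
    m=camera_model(name); K=np.array(m["mtx"]); R=np.array(m["R"]); t=np.array(m["t"])
    v,u=np.mgrid[0:400,0:640]
    p=cv2.undistortPoints(np.stack([u,v],-1).reshape(-1,1,2).astype(float),K,np.array([m["k1"],0,0,0,0.])).reshape(400,640,2)
    c=np.dstack([p,np.ones((400,640))])*depth[...,None]
    return (c-t)@R
def px(name,X):
    m=camera_model(name)
    R=np.array(m["R"])
    return cv2.projectPoints(np.array(X,float).reshape(-1,1,3),cv2.Rodrigues(R)[0],np.array(m["t"],float),np.array(m["mtx"]),np.array([m["k1"],0,0,0,0.]))[0].reshape(-1,2)
E
python3 - <<'E'
from h import *
for n in("top","side"):
    im,d=get_image(n); cv2.imwrite(f"pics/{n}0.png",im[...,::-1]); np.savez(f"{n}0.npz",im=im,d=d)
    m=camera_model(n); print(n,m["k1"],-np.array(m["R"]).T@m["t"],np.array(m["mtx"])[0])
    W=world(n,d); ok=d>0
    print(ok.mean())
print(read_time())
E
```

```text
top -0.0856781515957242 [0.32158647 0.01521012 1.27764217] [410.46550406   0.         315.93284634]
0.9959140625
side -0.1428331077107109 [ 0.4726912  -1.03625653  1.18746987] [491.33590337   0.         312.27117229]
0.99596484375
0.1
```

View pics/top0.png

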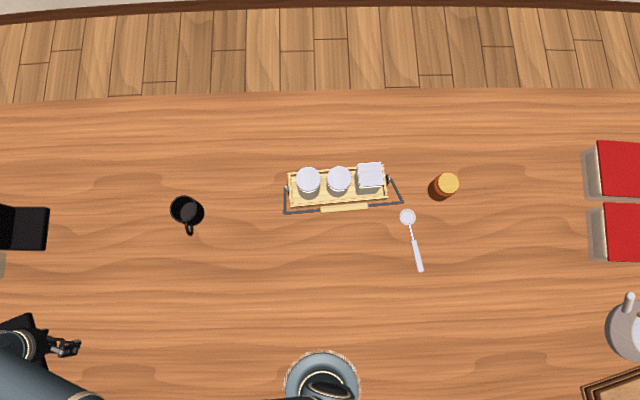

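View pics/side0.png

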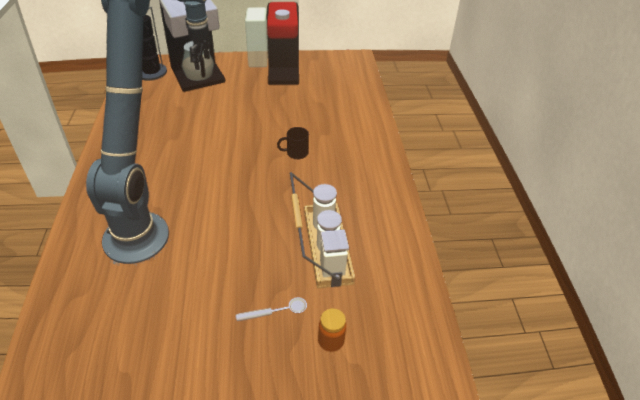

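The top view shows round canisters at px (308,180) and (339,179), the square one at (370,175), the grip at (344,208), the jar at (446,185), the spoon at (408,217) and the mug at (187,210). The side view agrees: (324,193), (329,219), (335,240), with the grip at (297,210).

```bash
python3 - <<'E'
from h import *
Z=np.load("top0.npz"); im=Z["im"]; W=world("top",Z["d"])
hsv=cv2.cvtColor(im,cv2.COLOR_RGB2HSV)
print("counter z",np.median(W[250:300,200:350,2]), [np.round(W[v,u],3).tolist() for u,v in((308,180),(339,179),(370,175),(344,208),(446,183),(187,205))])
def cast(name,uv,z):
    m=camera_model(name);R=np.array(m["R"]);t=np.array(m["t"])
    p=cv2.undistortPoints(np.array(uv,float).reshape(-1,1,2),np.array(m["mtx"]),np.array([m["k1"],0,0,0,0.])).reshape(-1,2)
    d=np.c_[p,np.ones(len(p))]@R; c=-R.T@t
    return c+d*((z-c[2])/d[:,2])[:,None]
m=(W[...,2]>.105)&(W[...,0]>.4)&(np.arange(640)[None]>285)&(np.arange(640)[None]<400)
white=(hsv[...,1]<60)&(hsv[...,2]>150)
for nm,(u,v) in dict(l=(308,180),m=(339,179),r=(370,175)).items():
    z0=W[v-3:v+4,u-3:u+4,2]; z0=np.median(z0)
    mm=(m&(abs(W[...,2]-z0)<.008)).astype(np.uint8)
    n,lab,st,ce=cv2.connectedComponentsWithStats(mm)
    k=lab[v,u]; s=lab==k; P=W[s]
    c,(w,h),a=cv2.minAreaRect(P[:,:2].astype(np.float32))
    print(nm,"z",round(z0,4),"rectc",np.round(c,4),np.round((w,h),3),round(a,1),"mean",P.mean(0).round(4),"px",ce[k].round(1),cast("top",[ce[k]],z0).round(4))
# grip: tan-coloured, z ~.162
g=(W[...,2]>.145)&(W[...,2]<.18)
for n in("top","side"):
    Zn=np.load(n+"0.npz"); Wn=world(n,Zn["d"]); hs=cv2.cvtColor(Zn["im"],cv2.COLOR_RGB2HSV)
    g=(Wn[...,2]>.13)&(Wn[...,2]<.185)&(hs[...,1]>70)&(hs[...,0]<30)&(hs[...,2]>120)&(abs(Wn[...,0]-.5)<.15)&(abs(Wn[...,1]+.05)<.15)
    P=Wn[g]; v,u=np.nonzero(g); uv=np.c_[u,v].mean(0)
    c,(w,h),a=cv2.minAreaRect(P[:,:2].astype(np.float32))
    print(n,"grip n",g.sum(),P.mean(0).round(4),P[:,2].max().round(4),c,w,h,a,uv,cast(n,[uv],.170).round(4))
    if n=="top":
        o=P[:,:2]-P[:,:2].mean(0); d=np.linalg.svd(o,full_matrices=0)[2][0]; print("dir",np.degrees(np.arctan2(-d[0],d[1])))
    # lids in side
Zn=np.load("side0.npz"); Wn=world("side",Zn["d"])
print("side",[np.round(Wn[v,u],3).tolist() for u,v in((324,191),(329,218),(335,240),(332,319),(297,210),(297,138))])
E
```

```text
counter z -0.00043591053005520575 [[0.598, 0.022, 0.154], [0.604, -0.067, 0.13], [0.61, -0.155, 0.144], [0.511, -0.074, 0.179], [0.589, -0.386, 0.107], [0.564, 0.409, 0.004]]
l z 0.1515 rectc [0.603  0.0236] [0.07 0.07] 69.9 mean [0.6021 0.0241 0.1512] px [307.3 178.7] [[0.602  0.0241 0.1515]]
m z 0.129 rectc [ 0.6091 -0.066 ] [0.067 0.069] 88.1 mean [ 0.6083 -0.0655  0.1291] px [338.4 177.7] [[ 0.6083 -0.0655  0.129 ]]
r z 0.1412 rectc [ 0.6154 -0.1558] [0.071 0.071] 3.3 mean [ 0.614  -0.1551  0.1405] px [369.8 174. ] [[ 0.6138 -0.155   0.1412]]
top grip n 376 [ 0.513  -0.0656  0.1776] 0.1849 (0.5487100481987, -0.049078091979026794) 0.09779752790927887 0.28820881247520447 0.2020382285118103 [340.96010638 207.30319149] [[ 0.5143 -0.0662  0.17  ]]
dir -178.89910361600565
side grip n 274 [ 0.5152 -0.0717  0.1762] 0.1843 (0.571294903755188, -0.048257485032081604) 0.13940022885799408 0.2928302586078644 4.215763092041016 [297.14233577 209.7189781 ] [[ 0.5155 -0.0673  0.17  ]]
side [[0.601, 0.024, 0.152], [0.609, -0.063, 0.125], [0.616, -0.162, 0.141], [0.587, -0.392, 0.109], [0.515, -0.078, 0.18], [0.538, 0.434, 0.036]]
```

```bash
python3 - <<'E'
from h import *
psi=.067
print(read_orientation())
sols=[(y,inverse_kinematics([.603,.024,.30],[np.pi,0,y])) for y in(psi,psi-np.pi)]
q0=read_joint_pos(); print([None if s is None else np.round(s,2).tolist() for _,s in sols])
yaw=min((s for s in sols if s[1] is not None),key=lambda s:np.abs(np.array(s[1])-q0).max())[0]; print("yaw",yaw)
open("yaw","w").write(str(yaw))
O=[np.pi,0,yaw]
grip(0.0)
reach([.603,.024,.30],O)
for (x,y),top in (((.603,.024),.152),((.609,-.066),.130)):
    move_linear([x,y,top+.073+.03],O,feed=.2)
    hit=move_linear([x,y,top-.016+.073-.004],O,feed=.04,threshold=20)
    p=read_tcp_pos(); print(hit,"tip z",p[2]-.073,"force",np.round(read_contact_force(),1))
    move_linear([x,y,.30],O,feed=.2)
move_linear([.47,-.08,.30],O,feed=.25)
for n in("top","side"):
    im,d=get_image(n); cv2.imwrite(f"pics/{n}1.png",cv2.resize(im[120:300,240:420] ,None,fx=3,fy=3)[...,::-1]); np.savez(f"{n}1.npz",im=im,d=d); W=world(n,d)
    print(n,[np.round(W[v,u],3).tolist() for u,v in px(n,[[.603,.024,.136],[.609,-.066,.114],[.615,-.155,.141]]).round().astype(int)])
print(read_time())
E
```

```text
[-3.13984684e+00  3.14748680e-05  2.85983246e+00]
[[-0.69, 0.44, 0.8, 1.75, -0.35, 1.1, -1.29], [-0.41, 0.37, 0.4, 1.73, -0.16, 1.07, 1.68]]
yaw 0.067
True tip z 0.13569365703192315 force [-0.7  1.1  6.1]
True tip z 0.11368007007988458 force [-1.1  1.   5.3]
top [[0.603, 0.025, 0.134], [0.608, -0.065, 0.116], [0.613, -0.155, 0.146]]
side [[0.602, 0.023, 0.136], [0.609, -0.066, 0.116], [0.614, -0.155, 0.143]]
8.9
```

View pics/side1.png

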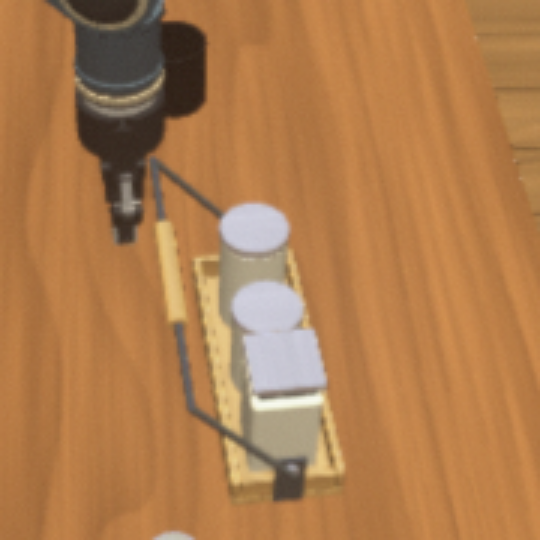

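The tall (tip at 135.7 mm) and short (113.7 mm) lids are home, and the crop shows the square lid still raised with its gasket visible (px 285,390). The grip is free at (170,275), with the fingers on its robot side. Next is the handle.

```bash
python3 - <<'E'
from h import *
psi=.067; O=[np.pi,0,float(open("yaw").read())]
C=np.array([.609,-.066,.056]); X=np.array([np.cos(psi),np.sin(psi),0]); Zv=np.array([0,0,1.])
def pose(q,off):
    th=np.pi/4+q
    return C+.15*(-np.cos(th)*X+np.sin(th)*Zv)+off*X+(.073-.022)*Zv
p=pose(0.,-.045)
move_linear([p[0],p[1],.28],O,feed=.2); move_linear(p,O,feed=.15)
f0=read_contact_force()
hit=move_linear(pose(0.05,-.016),O,feed=.03,threshold=2)
t=np.array(read_tcp_pos()); print(hit,"reach dx",(t-C)@X,t[2],np.round(read_contact_force()-f0,1))
for q in list(np.arange(.1,.79,.08))+[.785]:
    h=move_linear(pose(q,-.020 if q<.7 else -.018),feed=.08,threshold=15)
    print(round(q,2),h,np.round(read_contact_force()-f0,1))
    if h: break
im,d=get_image("side"); cv2.imwrite("pics/side2.png",cv2.resize(im[120:300,240:420],None,fx=3,fy=3)[...,::-1]); print(read_time())
E
```

```text
False reach dx -0.1167809435194498 0.21821142733793306 [ 0.5 -0.3 -1. ]
0.1 False [-1.1 -1.3  0.8]
0.18 False [ 0.8 -0.8 -1.6]
0.26 False [ 0.3 -0.7 -0.4]
0.34 False [ 0.6 -1.2 -0.5]
0.42 False [ 0.2 -0.5 -0.8]
0.5 False [-0.7 -2.2  0.6]
0.58 False [-0.2 -2.6 -0.7]
0.66 False [ 0.4 -2.2 -1.2]
0.74 False [ 0.9 -0.5 -0.3]
0.79 False [-6.9 -0.4  2.4]
14.05
```

View pics/side2.png

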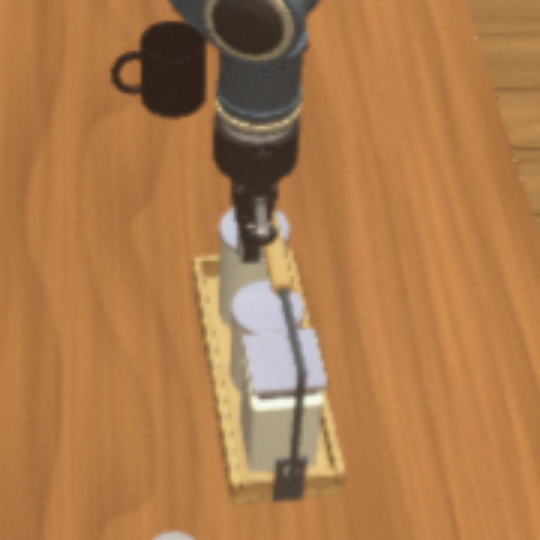

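The handle is raised and the grip is at crop (280,265), over the canisters. I'll back off along -x, clear upward, and check the released state.

```bash
python3 - <<'E'
from h import *
psi=.067; X=np.array([np.cos(psi),np.sin(psi),0])
t=np.array(read_tcp_pos())
move_linear(t-.09*X,feed=.15); move_linear(t-.12*X+[0,0,.12],feed=.2)
t=np.array(read_tcp_pos()); reach([.45,.35,.35],read_orientation())
hold(.5)
W={}
for n in("top","side"):
    im,d=get_image(n); W=world(n,d); hs=cv2.cvtColor(im,cv2.COLOR_RGB2HSV)
    g=(W[...,2]>.185)&(W[...,2]<.235)&(hs[...,1]>70)&(abs(W[...,0]-.6)<.08)&(abs(W[...,1]+.066)<.09)
    print(n,"grip",g.sum(),np.median(W[g],0).round(4),np.percentile(W[g][:,2],90))
    dx=-.022 if n=="top" else .022
    print([np.round(W[v,u],3).tolist() for u,v in px(n,[[.603-.022,.022,.136],[.609-.022,-.067,.114],[.615-.022,-.156,.141]]).round().astype(int)])
    if n=="side": cv2.imwrite("pics/side3.png",cv2.resize(im[120:360,220:460],None,fx=2.5,fy=2.5)[...,::-1])
    else: cv2.imwrite("pics/top3.png",im[...,::-1])
print(read_time(),read_contact_force())
E
```

```text
top grip 344 [ 0.6073 -0.0673  0.214 ] 0.21719912365712152
[[0.582, 0.023, 0.134], [0.588, -0.067, 0.11], [0.592, -0.157, 0.146]]
side grip 245 [ 0.6078 -0.0738  0.2129] 0.2164415191356495
[[0.58, 0.025, 0.135], [0.586, -0.067, 0.113], [0.592, -0.156, 0.14]]
17.7583 [-0.18121864  0.50509048 -0.40124768]
```

View pics/side3.png

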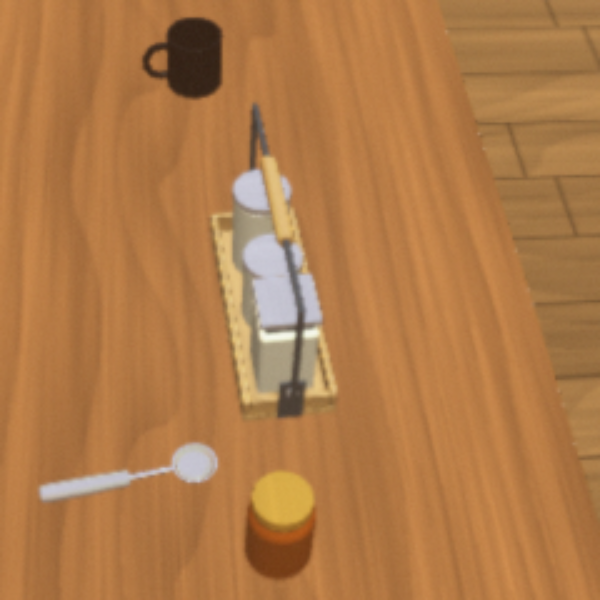

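View pics/top3.png

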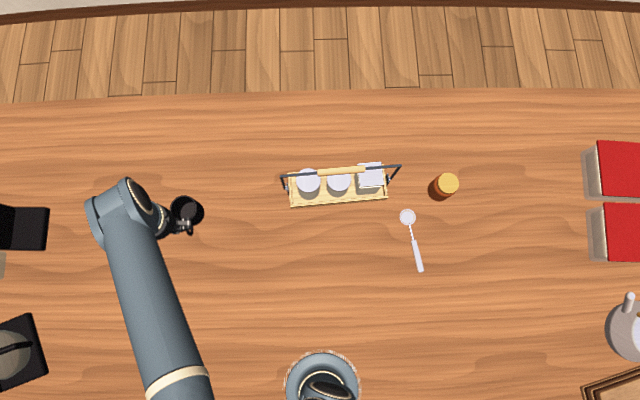

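The grip centre is upright over the hinge line (x ≈ 0.608, top at about 0.216). Both round lids are home, the square lid is still up, and the mug, jar and spoon haven't moved. The gripper is well above the mug and touching nothing.

```bash
python3 -c "
from rig import *
print(sign_off())"
```

```text
the job is handed in; nothing more can be done
None
```

The job is handed in: both round lids are snapped home, the square lid is still popped up, the handle was then swung upright and holds there, and the mug, jar and spoon were left where they were (about 18 s of the 48 s used).

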